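# Sort tins, sample jar and brushes into their trays

## Robot

A 7-joint arm with a two-finger parallel gripper is mounted at the origin on a cart in front of the work surface, level with it; the furniture and walls round the work are solid. World frame = base frame: x ahead of the robot, y to its left, z up, the work surface at z = 0. Lengths are in m, angles in rad, forces in N, time in s.
With the tool pointing down it reaches from about 0.4 to 0.85 m from the base axis. Payload 4.5 kg.
Tool frame: the origin (TCP) lies where the fingers leave the gripper's body, on its centre line; the fingertips stand 64 mm ahead of it and the grasp point (between the pads) lies 45 mm ahead of it; z points along the fingers, y is the direction in which the jaws open and shut (so a half turn about z gives the same grasp; the last joint's range is limited). The gripper opens to 88 mm and grips with 3 to 60 N. Pads are 18 mm wide; open, the fingers measure 123 mm over their backs; the gripper's body (75 mm by 187 mm) begins 45 mm behind the grasp point.
Start: joints at [1.311, 0.689, -0.195, 1.565, 0.157, 0.902, -0.215], TCP at [0.181, -0.598, 0.303] pointing down, gripper open.
Joint ranges: [-3.01, 3.01], [-0.46, 2.08], [-1.47, 1.51], [0.13, 2.56], [-1, 4.14], [0.04, 2.09], [-2.66, 2.66]. Speed limits (rad/s): [2.57, 2.57, 3.14, 3.14, 3.14, 3.14, 3.14].

## Interface

Orientations are given as a unit quaternion [x, y, z, w].
In Python, from plant import monitor, snapshot, workorder, finder gives the robot as it stands.
- The arm moves only by the tool carry_out, never from a script. Its argument "motion" is one flat list of numbers, 6 for each row, row after row: the shift along the tool's x, y, z in cm, then the turn, a rotation vector about the tool's x, y, z in rad. In form: [x, y, z, rx, ry, rz, x, y, z, rx, ry, rz, ...]. A call has 1 to 8 rows; each row shifts and turns the commanded pose from where the row before left it, along the tool's axes as they then stand; what a row does not reach is not made up. A row lasts 1/8 s, in which the tool goes at most 62.5 mm and 10.7 degrees, less where a joint would pass 70% of its speed; a pose out of reach is approached as far as the arm can. A call with a gripper value outside its range is refused whole. "hand" is the finger opening in cm, from 0 to 8.81, set as the call begins (left out, the last holds). The fingers move at their own pace and stop on an object; "grip_force" is the grip in N (left out, the last holds). Time passes only in rows, so rows that do not move let the fingers close. It gives the time, the measured TCP pose, the force and the opening at its end, in the units of the state.
- monitor.get_state(): the state, without advancing time (a new reading comes with each control period).
- snapshot(name): name is "side" or "top" or "wrist"; returns a dict with "frame" (400x640x3 uint8, red, green, blue), "range_z" (400x640 float32, m along the optical axis (not along the pixel's ray), 0 where there is no reading), "fx", "fy", "cx", "cy" (pixels), "D" ([k1, k2, p1, p2, k3] as OpenCV has them; the pictures are not rectified), "rvec" (rotation vector, rad) and "tvec" (3), from world to camera coordinates, as OpenCV has them; the wrist camera has in their place "hand_eye" (4x4, takes a point from camera to tool coordinates, whose origin is the TCP and whose axes are the flange's). Camera axes: x right, y down, z forward; pixel columns grow to the right and rows downward; lengths in m; the calibration is good to about 2 mm. A picture is of the moment at which its call begins: read the wrist's pose just before it.
- workorder.finish_job(): hands the job in, once; it reports no verdict.
Trained networks look in a picture, given as the dict that the camera call returned (one of the last four; its "shot" number tells which), for a name from the list of things; names that differ only in an ending like _2 or _b are one class to them, and where a whole thing is asked for, a point or a joint stands for the part that bears it (a point fixed in the world has none). Each returns a list of dicts, best first, with "p" (0 to 1); they miss things now and then, are a little off and sometimes report something else, mostly with a low value. They report only what shows in the picture. A call takes as long as a camera call. They do not tell look-alikes from the thing itself.
- finder.masks_of(picture, thing): "pixels" (400x640 bool, what is visible of it) and "extent" ([left, top, right, bottom] in pixels, round what is visible of it).
The state is a dict: "clock": time; "q": joint angles; "qd": joint speeds; "joint_torque": joint torques, N m; "tool_pos": TCP position; "eef_rot": TCP orientation; "contact_force": force on the tool from outside, world axes, zero at the start; "moment": the same for the moment, N m; "opening": opening from 0.0 (shut) to 1.0 (fully open).
Only numpy, scipy, OpenCV 4.12 (cv2) and the standard library are available. Lean on these libraries where they do the work, as an engineer would, in place of code of your own. Each camera call takes 0.05 s, during which the arm holds its last target. There are 200 camera calls.

## Task

Sort the mixed things on the right of the packing table into the white trays on the left: the two closed gold tins go flat into the two square bays of the long tray, one in each, the sample jar upright into the single square tray, and the two brushes, bristles down, into the two long narrow bays, one in each. Each must stand right down on the floor of its bay; set things down rather than dropping them, and let go of everything at the end.

Things in the scene. Friction and masses are not known exactly. Their poses are not given: they have to be found in the camera images.
- tin_a_center (a point): closed round gold lacquered tin, 66 mm in diameter, 22 mm high, about 60 g, lying flat and loose among the things on the right of the bench; this point is its centre, 11 mm above its underside; z up; to be gripped across its diameter. The two tins are alike; the flat 7 mm lids farther back, and the marker, tweezers and spatula (all under 15 mm high, fixed) among the things, are not part of the job
- tin_b_center (a point): closed round gold lacquered tin, 66 mm in diameter, 22 mm high, about 60 g, lying flat and loose among the things on the right of the bench; this point is its centre, 11 mm above its underside; z up; to be gripped across its diameter. The two tins are alike; the flat 7 mm lids farther back, and the marker, tweezers and spatula (all under 15 mm high, fixed) among the things, are not part of the job
- jar_center (a point): upright translucent white screw jar with an orange lid, loose, 75 mm high, about 160 g; body 61 mm and lid 69 mm in diameter, the lid's wall spans heights 56 to 74 mm above the underside; this point is on its axis, 37 mm above its underside; z up
- brush_a_center (a point): small table brush lying bristles down: a straight bar 130 mm long (along its own y), 26 mm wide (x) and 36 mm high (z, up), about 50 g; this point is its centre, 18 mm above its underside; to be gripped across its 26 mm width. The two brushes are alike
- brush_b_center (a point): small table brush lying bristles down: a straight bar 130 mm long (along its own y), 26 mm wide (x) and 36 mm high (z, up), about 50 g; this point is its centre, 18 mm above its underside; to be gripped across its 26 mm width. The two brushes are alike
- tin_tray: The trays are white, fixed to the bench, all of one make: floor 3 mm thick (bay floor 3 mm above the bench), walls and dividers 4 mm thick that end 11 mm above the bench, open above. Origin: centre of the underside; x along the tray, y across, z up. This one, 180 x 92 mm, has two square bays of 84 x 84 mm (inside) one after the other along x, their centres at x = -44 mm and x = +44 mm, y = 0
- jar_tray: The trays are white, fixed to the bench, all of one make: floor 3 mm thick (bay floor 3 mm above the bench), walls and dividers 4 mm thick that end 11 mm above the bench, open above. Origin: centre of the underside; x along the tray, y across, z up. This one, 92 x 92 mm, has one single square bay of 84 x 84 mm (inside), centred on the origin
- brush_tray: The trays are white, fixed to the bench, all of one make: floor 3 mm thick (bay floor 3 mm above the bench), walls and dividers 4 mm thick that end 11 mm above the bench, open above. Origin: centre of the underside; x along the tray, y across, z up. This one, 154 x 100 mm, has two long narrow bays side by side, each 146 mm along x and 44 mm across y (inside), their centres at y = -24 mm and y = +24 mm, x = 0
Not all that is in view belongs to the job. What is shaped like the part that bears tin_b_center but green is not meant. Of the things that look like the part that bears jar_center, the larger one is meant.

How it is judged:
At the end, for the whole second after the job is handed in: Tins flat in the two square bays of the tin tray, jar upright in the single tray, brushes bristles down in the two narrow bays, one thing a bay: each within 12 mm of the bay centre in x and y and 4 mm of its seated height, tilt under 0.12 rad, released, at rest ((((x of tin_a_center in the frame of tin_tray between 0.032 and 0.056 m and y of tin_a_center in the frame of tin_tray between -0.012 and 0.012 m and z of tin_a_center in the frame of tin_tray between 0.01 and 0.018 m) and (x of tin_b_center in the frame of tin_tray between -0.056 and -0.032 m and y of tin_b_center in the frame of tin_tray between -0.012 and 0.012 m and z of tin_b_center in the frame of tin_tray between 0.01 and 0.018 m)) or ((x of tin_a_center in the frame of tin_tray between -0.056 and -0.032 m and y of tin_a_center in the frame of tin_tray between -0.012 and 0.012 m and z of tin_a_center in the frame of tin_tray between 0.01 and 0.018 m) and (x of tin_b_center in the frame of tin_tray between 0.032 and 0.056 m and y of tin_b_center in the frame of tin_tray between -0.012 and 0.012 m and z of tin_b_center in the frame of tin_tray between 0.01 and 0.018 m))) and (((x of brush_a_center in the frame of brush_tray between -0.012 and 0.012 m and y of brush_a_center in the frame of brush_tray between 0.012 and 0.036 m and z of brush_a_center in the frame of brush_tray between 0.017 and 0.025 m) and (x of brush_b_center in the frame of brush_tray between -0.012 and 0.012 m and y of brush_b_center in the frame of brush_tray between -0.036 and -0.012 m and z of brush_b_center in the frame of brush_tray between 0.017 and 0.025 m)) or ((x of brush_a_center in the frame of brush_tray between -0.012 and 0.012 m and y of brush_a_center in the frame of brush_tray between -0.036 and -0.012 m and z of brush_a_center in the frame of brush_tray between 0.017 and 0.025 m) and (x of brush_b_center in the frame of brush_tray between -0.012 and 0.012 m and y of brush_b_center in the frame of brush_tray between 0.012 and 0.036 m and z of brush_b_center in the frame of brush_tray between 0.017 and 0.025 m))) and x of jar_center in the frame of jar_tray between -0.012 and 0.012 m and y of jar_center in the frame of jar_tray between -0.012 and 0.012 m and z of jar_center in the frame of jar_tray between 0.036 and 0.044 m and angle between each of tin_a_center, brush_a_center, tin_b_center, jar_center, brush_b_center's own z axis and vertical below 0.12 rad and linear speed of each of tin_a, brush_a, tin_b, jar, brush_b below 0.02 m/s and contact force between each of tin_a, brush_a, tin_b, jar, brush_b and the fingers below 0.1 N); the robot touches nothing.
It fails at once if the tin is dropped: let go more than 6 cm above where it would stand on the table (height (world z) of tin_a_center above 0.071 m and contact force between tin_a and the fingers below 0.05 N).
It fails at once if the brush is dropped: let go more than 6 cm above where it would stand on the table (height (world z) of brush_a_center above 0.078 m and contact force between brush_a and the fingers below 0.05 N).
It fails at once if the tin is dropped: let go more than 6 cm above where it would stand on the table (height (world z) of tin_b_center above 0.071 m and contact force between tin_b and the fingers below 0.05 N).
It fails at once if the jar is dropped: let go more than 6 cm above where it would stand on the table (height (world z) of jar_center above 0.097 m and contact force between jar and the fingers below 0.05 N).
It fails at once if the brush is dropped: let go more than 6 cm above where it would stand on the table (height (world z) of brush_b_center above 0.078 m and contact force between brush_b and the fingers below 0.05 N).
It also fails if it takes over 136 s, if anything falls off the work surface, if the arm or the gripper's body presses on something with over 40 N, if the wrist force passes 120 N, or if a joint passes its speed limit or range.

## Working session

There is one attempt and no reset: what is moved stays moved. The work goes in short steps, Python scripts to look and compute and a tool call to move; the robot and the scene stay as the last step left them, time stands still between calls to the robot, and variables do not carry over. Pictures are saved under pics/ and viewed, about 12 in all and at most 16, crops included, and the job is handed in when it is done.

Besides the shell and the picture viewer there is one more tool, called after ">>>" as name(argument=value, ...) on one line, values as JSON. carry_out: Moves the arm, as the interface text tells. Its arguments: {"type":"object","properties":{"motion":{"type":"array"},"hand":{"type":"number"},"grip_force":{"type":"number"}},"required":["motion"]}

```bash
ls; mkdir -p pics
cat > h.py <<'E'
import numpy as np, cv2
from scipy.spatial.transform import Rotation as R
from plant import monitor, snapshot, workorder, finder
def T_wc(s, st=None):
    T=np.eye(4)
    if 'rvec' in s:
        r=cv2.Rodrigues(np.array(s['rvec'],float))[0]
        T[:3,:3]=r.T; T[:3,3]=-r.T@np.array(s['tvec'],float).ravel()
        return T
    T[:3,:3]=R.from_quat(st['eef_rot']).as_matrix(); T[:3,3]=st['tool_pos']
    return T@np.array(s['hand_eye'])
def cloud(s, mask, st=None):
    v,u=np.nonzero(mask&(s['range_z']>0)); z=s['range_z'][v,u]
    K=np.array([[s['fx'],0,s['cx']],[0,s['fy'],s['cy']],[0,0,1.]])
    n=cv2.undistortPoints(np.stack([u,v],1).astype(float)[:,None],K,np.array(s['D'],float))[:,0]
    p=np.c_[n*z[:,None],z]; T=T_wc(s,st)
    return p@T[:3,:3].T+T[:3,3]
def save(name,im,scale=1):
    cv2.imwrite('pics/'+name,cv2.resize(im[...,::-1],None,fx=scale,fy=scale,interpolation=cv2.INTER_CUBIC))
E
python3 - <<'E'
from h import *
st=monitor.get_state(); print({k:np.round(v,3) for k,v in st.items()})
top=snapshot('top'); save('top.png',top['frame'],1.25)
side=snapshot('side'); save('side.png',side['frame'],1.25)
for c,s in(('top',top),('side',side)):
  print(c,T_wc(s)[:3,3].round(3))
  for t in ['tin_a_center','jar_center','brush_a_center','tin_tray','jar_tray','brush_tray']:
    for d in finder.masks_of(s,t):
        p=cloud(s,d['pixels']); 
        if len(p)==0: print(t,d['p'],'none');continue
        zt=np.percentile(p[:,2],90); q=p[p[:,2]>zt-.008]
        rr=cv2.minAreaRect((q[:,:2]*1000).astype(np.float32))
        print(t,round(d['p'],2),np.round(d['extent']),'ztop',round(zt,3),'med',np.median(q,0).round(3),'rect',np.round(rr[0],1),np.round(rr[1],1),round(rr[2],1), 'rgb',s['frame'][d['pixels']].mean(0).round())
E
```

```text
pics
{'clock': np.float64(0.0), 'q': array([ 1.311,  0.69 , -0.195,  1.566,  0.157,  0.903, -0.215]), 'qd': array([ 0.001,  0.001, -0.   ,  0.002,  0.002,  0.001, -0.001]), 'joint_torque': array([ 0.0000e+00, -5.2756e+01, -1.2670e+00, -1.5343e+01, -5.3000e-02,
        7.0000e-03,  0.0000e+00]), 'tool_pos': array([ 0.181, -0.598,  0.302]), 'eef_rot': array([ 0.989,  0.146, -0.   , -0.001]), 'contact_force': array([0.63 , 0.403, 0.626]), 'moment': array([0.04 , 0.038, 0.016]), 'opening': np.float64(1.0)}
top [ 0.376 -0.086  1.288]
tin_a_center 0.92 [314. 145. 334. 164.] ztop 0.024 med [ 0.616 -0.11   0.021] rect [ 616.5 -110.3] [61.6 65.9] 45.4 rgb [149. 137.  79.]
jar_center 0.83 [416. 240. 435. 256.] ztop 0.052 med [ 0.357 -0.399  0.049] rect [ 356.3 -398.9] [41.1 48.5] 1.5 rgb [156.  87.  50.]
jar_center 0.75 [375. 211. 402. 238.] ztop 0.077 med [ 0.415 -0.291  0.074] rect [ 415.  -290.6] [65.3 66. ] 1.1 rgb [159.  87.  49.]
jar_center 0.23 [424. 191. 452. 215.] ztop 0.024 med [ 0.485 -0.437  0.02 ] rect [ 485.7 -437.6] [68.  63.4] 90.0 rgb [160. 149.  93.]
brush_a_center 0.87 [368.
[... 767 characters left out ...]
.9 66.2] 22.3 rgb [135.  97.  81.]
jar_center 0.49 [365. 141. 377. 158.] ztop 0.052 med [ 0.354 -0.392  0.05 ] rect [ 352.2 -396.9] [54.  41.5] 68.3 rgb [135.  98.  82.]
brush_a_center 0.83 [278. 159. 310. 181.] ztop 0.039 med [ 0.601 -0.268  0.037] rect [ 604.3 -271.1] [ 33.  125.2] 68.0 rgb [ 78.  91. 114.]
tin_tray 0.76 [269. 295. 353. 336.] ztop 0.012 med [0.498 0.344 0.007] rect [493.4 338.9] [192.1 107.9] 9.2 rgb [214. 207. 201.]
jar_tray 0.69 [282. 252. 320. 280.] ztop 0.012 med [0.535 0.179 0.007] rect [532.8 181.2] [ 98.6 101.3] 10.1 rgb [213. 207. 201.]
brush_tray 0.67 [291. 213. 349. 243.] ztop 0.013 med [0.495 0.03  0.008] rect [494.2  29.1] [166.6 111. ] 2.7 rgb [201. 194. 188.]
```

View pics/top.png

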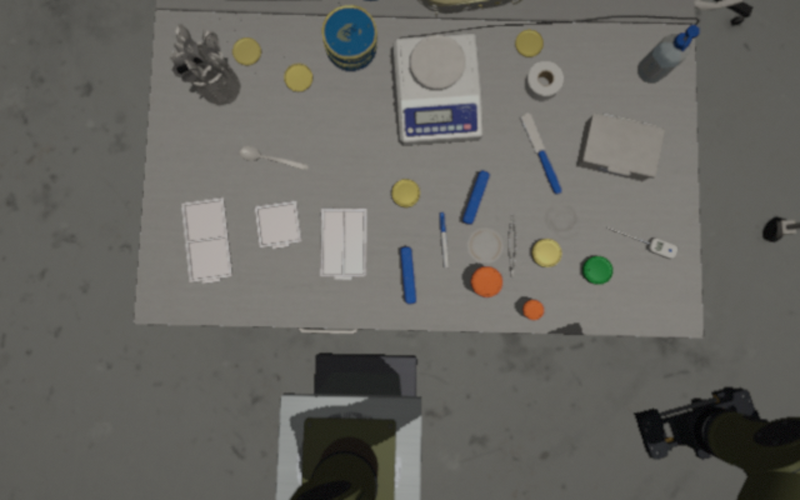

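View pics/side.png

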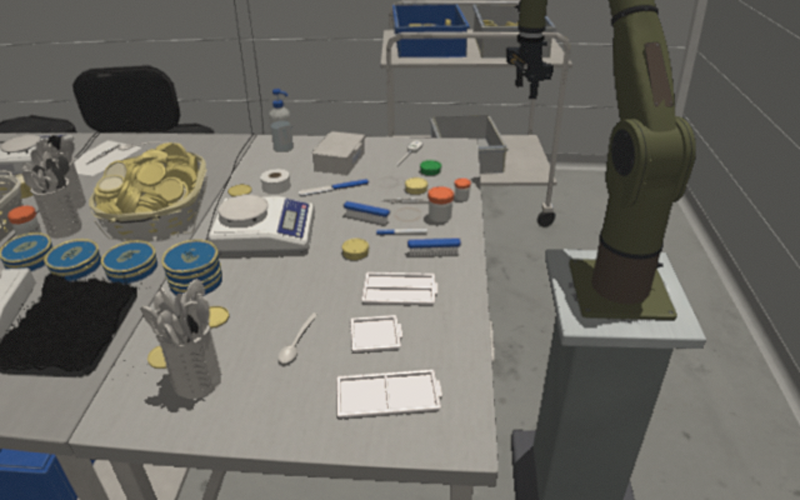

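Top view (1.25x): the gold tins are at (405,193) and (546,252), and the green look-alike is at (597,270). The big jar is at (487,282) and the small decoy at (534,310). The brushes are at (476,197) and (408,275), and the trays are at the left. I'll fit everything and check one crop.

Run:
```python
from h import *
s=snapshot('top'); f=s['frame']
save('crop.png',f[120:265,300:500],4)
hsv=cv2.cvtColor(f,cv2.COLOR_RGB2HSV)
full=cloud(s,np.ones(f.shape[:2],bool)|True)
def box(c,r):
    m=np.zeros(f.shape[:2],bool); m[r[0]:r[1],c[0]:c[1]]=1; return m
for n,c,r,z0,z1 in [('tinA',(308,340),(138,172),.017,.03),('tinB',(420,456),(185,222),.015,.035),('green',(462,495),(200,232),.015,.03),('brushA',(362,397),(130,185),.028,.045),('brushB',(314,338),(192,248),.028,.045),('jar',(368,408),(205,245),.06,.09),('small',(410,440),(235,260),.04,.07)]:
    p=cloud(s,box(c,r)); q=p[(p[:,2]>z0)&(p[:,2]<z1)]
    rr=cv2.minAreaRect((q[:,:2]*1000).astype(np.float32)); ce,ra=cv2.minEnclosingCircle((q[:,:2]*1000).astype(np.float32))
    print(n,len(q),'z',np.median(q[:,2]).round(4),'mean',q.mean(0).round(4),'rect',np.round(rr[0],1),np.round(rr[1],1),round(rr[2],1),'circ',np.round(ce,1),round(ra,1))
# heights over bench patches: dish + tweezers
for n,c,r in [('dish',(374,402),(182,210)),('dish2',(436,462),(160,186)),('bench',(340,350),(230,250))]:
    p=cloud(s,box(c,r)); print(n,np.percentile(p[:,2],[5,50,95]).round(4),p.mean(0).round(3))
```

```text
tinA 375 z 0.0206 mean [ 0.6159 -0.1104  0.0208] rect [ 615.9 -110.6] [63.2 64.8] 65.0 circ [ 616.6 -110.3] 33.4
tinB 434 z 0.0205 mean [ 0.4855 -0.4373  0.0206] rect [ 485.9 -437.9] [63.4 67.4] 2.1 circ [ 486.  -437.7] 34.9
green 421 z 0.0203 mean [ 0.4493 -0.5531  0.0205] rect [ 448.8 -553.3] [62.8 66. ] 0.9 circ [ 448.7 -553.5] 33.3
brushA 401 z 0.0352 mean [ 0.6074 -0.2705  0.035 ] rect [ 608.1 -270.9] [ 26.4 128.9] 71.4 circ [ 608.3 -270.2] 64.6
brushB 413 z 0.0353 mean [ 0.426  -0.12    0.0354] rect [ 426.3 -120.1] [129.6  25.8] 6.6 circ [ 426.2 -118.8] 64.8
jar 505 z 0.074 mean [ 0.4147 -0.2899  0.0738] rect [ 415.1 -290.5] [65.5 67.6] 1.4 circ [ 414.8 -290.8] 34.4
small 237 z 0.0492 mean [ 0.3564 -0.3984  0.0491] rect [ 356.4 -399.5] [41.3 49. ] 1.0 circ [ 356.3 -399.5] 24.9
dish [-0.0042 -0.0003  0.004 ] [ 0.503 -0.298 -0.   ]
dish2 [-0.0045 -0.0005  0.0039] [ 0.575 -0.476 -0.001]
bench [-0.0048 -0.0001  0.0038] [ 0.372 -0.175 -0.   ]
```

View pics/crop.png

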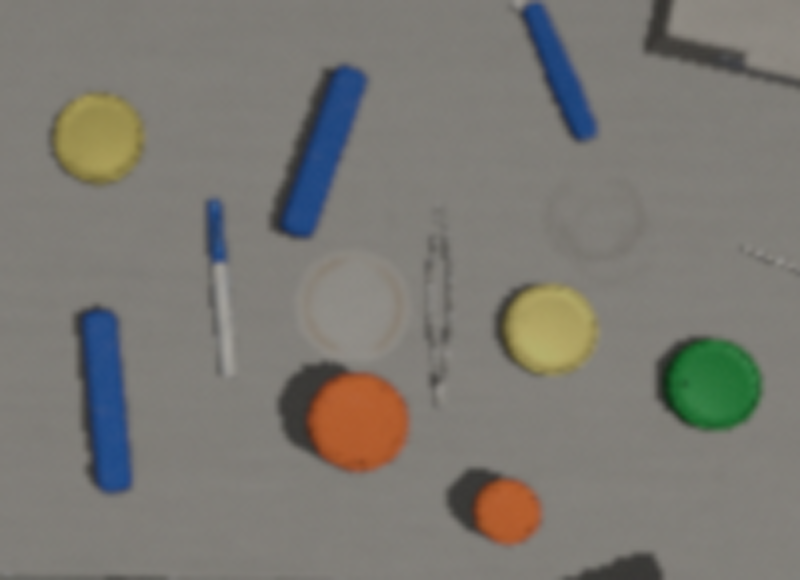

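In the crop, the gold tins are at (98,138) and (550,328); the green one at (712,383) is excluded. The larger jar is at (358,420), and the small one at (508,510) is the decoy. Thin dishes lie next to the jar and next to tin B. I'll grip tin B diagonally, clear of both its dish and the tweezers, with the fingertips 10 mm above its underside so that they stay above the tray walls.

```bash
cat >> h.py <<'E'
def go(x,y,z,psi_deg):
    "shift (cm) in the current tool frame, and after the turn, plus turn rz"
    st=monitor.get_state(); Rm=R.from_quat(st['eef_rot']); d=(np.array([x,y,z])-st['tool_pos'])*100
    psi=np.deg2rad(psi_deg); R2=R.from_euler('z',psi)*R.from_quat([1,0,0,0])
    rel=(Rm.inv()*R2).as_rotvec()
    print('t',round(float(st['clock']),2),'pos',np.round(st['tool_pos'],4),'open',round(float(st['opening'])*8.81,2),'turn',rel.round(3),'| before turn',Rm.inv().apply(d).round(2),'| after turn',R2.inv().apply(d).round(2))
E
python3 -c "
from h import *
go(.486,-.438,.2,-45)"
```

```text
t 0.75 pos [ 0.181  -0.5982  0.3028] open 8.81 turn [ 0.    -0.     1.079] | before turn [33.83 -6.5  10.28] | after turn [ 10.24 -32.89  10.28]
```

>>> carry_out(motion=[0,0,0,0,0,0.18,0,0,0,0,0,0.18,0,0,0,0,0,0.18,0,0,0,0,0,0.18,0,0,0,0,0,0.18,0,0,0,0,0,0.18], hand=8.8, grip_force=15)

```text
clock: 1.5
tool_pos: [0.1812, -0.5982, 0.3028]
eef_rot: [0.923, -0.386, 0.0, -0.0]
contact_force: [-0.3, 0.3, 0.1]
opening: 0.999
```

>>> carry_out(motion=[1.5,-4.7,1.4,0,0,0,1.5,-4.7,1.4,0,0,0,1.5,-4.7,1.4,0,0,0,1.5,-4.7,1.4,0,0,0,1.5,-4.7,1.4,0,0,0,1.4,-4.7,1.4,0,0,0,1.4,-4.7,1.4,0,0,0,0,0,0,0,0,0])

```text
clock: 2.5
tool_pos: [0.4917, -0.4336, 0.2031]
eef_rot: [0.925, -0.379, 0.0, -0.002]
contact_force: [-0.1, -0.4, 0.5]
opening: 1.001
```

Run:
```python
from h import *
st=monitor.get_state(); s=snapshot('wrist'); save('w1.png',s['frame'],1)
for d in finder.masks_of(s,'tin_b_center'):
    p=cloud(s,d['pixels'],st); q=p[p[:,2]>.015]; ce,ra=cv2.minEnclosingCircle((q[:,:2]*1000).astype(np.float32))
    print(round(d['p'],2),d['extent'],'z',np.median(p[:,2]).round(4),'circ',np.round(ce,1),round(ra,1))
go(.486,-.438,.0745,-45)
```

```text
0.94 [408.8, 94.8, 489.0, 169.9] z 0.0202 circ [ 447.8 -555.4] 32.9
0.75 [290.7, 155.6, 361.3, 229.2] z 0.0202 circ [ 483.7 -439.4] 33.2
t 2.6 pos [ 0.4868 -0.4383  0.2044] open 8.8 turn [0.    0.    0.001] | before turn [-0.07  0.03 12.99] | after turn [-0.08  0.03 12.99]
```

View pics/w1.png

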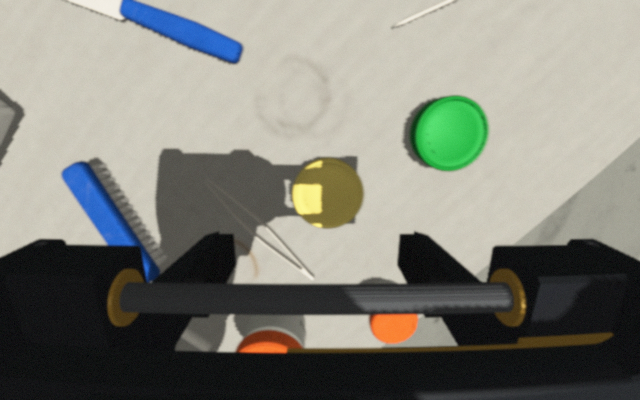

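The wrist view shows the gold tin at (326,192) between the open fingers' path, and the green one at (452,132) well clear. The tweezers at (280,250) lie outside the finger line. The measurement agrees with the top view to within 2 mm, so I'll descend and grip.

>>> carry_out(motion=[-0.1,0.1,3,0,0,0,0,0.1,3,0,0,0,0,0,3,0,0,0,0,0,2.5,0,0,0,0,0,1.2,0,0,0,0,0,0,0,0,0,0,0,0,0,0,0])

```text
clock: 3.48
tool_pos: [0.4847, -0.4403, 0.079]
eef_rot: [0.924, -0.383, 0.001, 0.001]
contact_force: [0.3, -0.6, 0.3]
opening: 0.997
```

```bash
python3 -c "
from h import *
go(.485,-.439,.0745,-45)"
```

```text
t 3.48 pos [ 0.4847 -0.4403  0.079 ] open 8.78 turn [ 0.    -0.002 -0.001] | before turn [-0.07 -0.12  0.45] | after turn [-0.07 -0.12  0.45]
```

>>> carry_out(motion=[-0.1,-0.1,0.4,0,0,0,0,0,0,0,0,0,0,0,0,0,0,0])

```text
clock: 3.85
tool_pos: [0.4846, -0.4379, 0.074]
eef_rot: [0.924, -0.383, 0.0, 0.0]
contact_force: [-0.3, -0.5, -0.1]
opening: 1.0
```

>>> carry_out(motion=[0,0,0,0,0,0,0,0,0,0,0,0,0,0,0,0,0,0,0,0,0,0,0,0,0,0,0,0,0,0,0,0,0,0,0,0], hand=5.5, grip_force=15)

```text
clock: 4.6
tool_pos: [0.4845, -0.438, 0.0738]
eef_rot: [0.924, -0.383, 0.0, 0.0]
contact_force: [0.4, 0.6, -0.7]
opening: 0.718
```

>>> carry_out(motion=[0,0,-1,0,0,0,0,0,-2,0,0,0,0,0,-3,0,0,0,0,0,-3,0,0,0,0,0,-3,0,0,0,0,0,0,0,0,0])

```text
clock: 5.35
tool_pos: [0.4857, -0.4393, 0.1976]
eef_rot: [0.924, -0.383, 0.003, 0.001]
contact_force: [-0.1, 0.0, -0.1]
opening: 0.722
```

```bash
python3 -c "
from h import *
s=snapshot('wrist'); save('w2.png',s['frame'][100:400],1)
go(.48,.15,.28,0)"
```

```text
t 5.4 pos [ 0.485  -0.4384  0.1956] open 6.37 turn [ 0.001 -0.003 -0.786] | before turn [-41.96 -41.22  -8.56] | after turn [ -0.5  -58.84  -8.44]
```

View pics/w2.png

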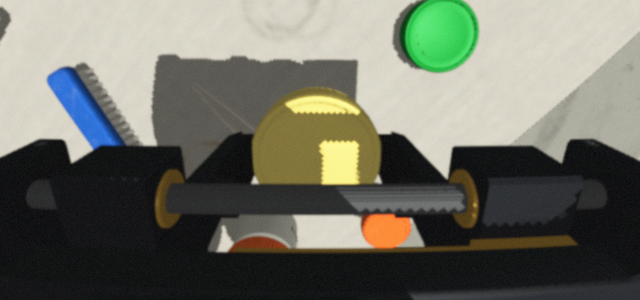

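The tin is held (seen at (318,145)). I'll carry it to the trays and look at them from above.

>>> carry_out(motion=[0,0,-1.6,0,0,-0.157,0,0,-1.6,0,0,-0.157,0,0,-1.6,0,0,-0.157,0,0,-1.6,0,0,-0.157,0,0,-1.6,0,0,-0.157,0,-3,0,0,0,0,0,-4,0,0,0,0,0,-5,0,0,0,0])

```text
clock: 6.4
tool_pos: [0.4838, -0.3172, 0.2727]
eef_rot: [1.0, -0.001, -0.001, -0.0]
contact_force: [0.1, 0.5, -1.3]
opening: 0.718
```

>>> carry_out(motion=[0,-6,0,0,0,0,0,-6,0,0,0,0,0,-6,0,0,0,0,0,-6,0,0,0,0,0,-6,0,0,0,0,0,-6,0,0,0,0,0,-5,0,0,0,0,0,-4,0,0,0,0])

```text
clock: 7.4
tool_pos: [0.4842, 0.1344, 0.2729]
eef_rot: [1.0, 0.001, -0.001, 0.0]
contact_force: [0.4, -0.4, -1.1]
opening: 0.719
```

>>> carry_out(motion=[-3,-3,0,0,0,0,-3,0,0,0,0,0,0,0,0,0,0,0,0,0,0,0,0,0])

```text
clock: 7.9
tool_pos: [0.4258, 0.1619, 0.2735]
eef_rot: [1.0, -0.001, 0.0, 0.0]
contact_force: [0.7, -0.0, -0.9]
opening: 0.717
```

Run:
```python
from h import *
st=monitor.get_state(); s=snapshot('wrist'); save('w3.png',s['frame'],1)
print(st['tool_pos'].round(4) if hasattr(st['tool_pos'],'round') else st['tool_pos'])
for t in ['tin_tray','jar_tray','brush_tray']:
  for d in finder.masks_of(s,t):
    p=cloud(s,d['pixels'],st); q=p[(p[:,2]>-.004)&(p[:,2]<.02)]
    rr=cv2.minAreaRect((q[:,:2]*1000).astype(np.float32))
    print(t,round(d['p'],2),np.round(d['extent']),'z',np.percentile(p[:,2],[10,50,95]).round(4),'rect',np.round(rr[0],1),np.round(rr[1],1),round(rr[2],1))
```

```text
[0.4258 0.1619 0.2735]
tin_tray 0.95 [ 97.  23. 216. 201.] z [0.0015 0.0027 0.0107] rect [493.5 345.5] [198.2 105.2] 9.4
jar_tray 0.71 [244.  21. 348. 132.] z [0.0015 0.0028 0.0108] rect [534.  181.5] [107.8 101. ] 10.3
brush_tray 0.9 [384.  38. 486. 188.] z [0.0016 0.0029 0.0109] rect [495.9  26. ] [167.6 111.5] 1.1
```

View pics/w3.png

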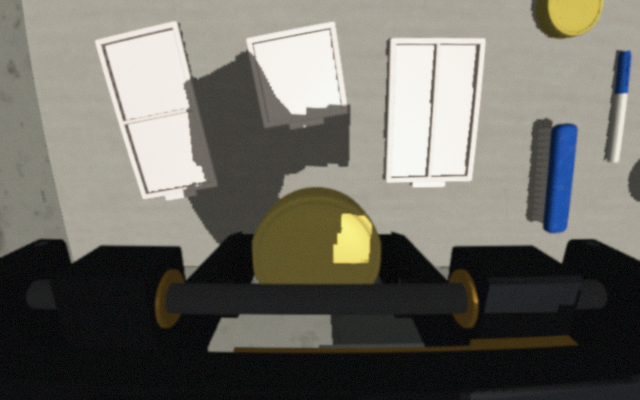

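The three trays are clear of obstruction, each with a small tab on the robot side that biases the rectangle. I'll refit with the tab removed.

```bash
cat > trays.py <<'E'
from h import *
def fit(p,dims):
    o=np.array([.3,-.1]); g=np.zeros((420,600),np.uint8)   # 1 mm grid
    ij=((p[:,:2]-o)*1000).round().astype(int); g[ij[:,0],ij[:,1]]=255
    g=cv2.morphologyEx(g,cv2.MORPH_CLOSE,np.ones((7,7))); g=cv2.morphologyEx(g,cv2.MORPH_OPEN,cv2.getStructuringElement(cv2.MORPH_ELLIPSE,(45,45)))
    v,u=np.nonzero(g); rr=cv2.minAreaRect(np.stack([v,u],1).astype(np.float32))
    return np.round(np.array(rr[0])/1000+o,4),np.round(rr[1],1),round(rr[2],1), np.round(np.array([v.mean(),u.mean()])/1000+o,4)
if __name__=='__main__':
  for cam in ['wrist','top']:
    st=monitor.get_state(); s=snapshot(cam)
    for t in ['tin_tray','jar_tray','brush_tray']:
      d=finder.masks_of(s,t)[0]; p=cloud(s,d['pixels'],st); p=p[(p[:,2]>-.006)&(p[:,2]<.02)]
      print(cam,t,round(d['p'],2),fit(p,None))
E
python3 trays.py
```

```text
wrist tin_tray 0.83 (array([0.4936, 0.3416]), array([190. ,  98.2]), 9.4, array([0.4946, 0.3416]))
wrist jar_tray 0.83 (array([0.5328, 0.1812]), array([103.5,  97.1]), 11.3, array([0.5346, 0.1815]))
wrist brush_tray 0.79 (array([0.4949, 0.0261]), array([164. , 110.7]), 0.7, array([0.4965, 0.0283]))
top tin_tray 0.84 (array([0.5598, 0.3647]), array([51.8, 69. ]), 8.1, array([0.56  , 0.3658]))
top jar_tray 0.94 (array([0.5364, 0.1824]), array([103.9,  96.9]), 8.0, array([0.5371, 0.1833]))
top brush_tray 0.63 (array([0.4957, 0.0304]), array([163.1, 106.4]), 2.5, array([0.4958, 0.0306]))
```

```bash
cat > held.py <<'E'
from h import *
import sys
def held(t,lo=.02,hi=.075):
    st=monitor.get_state(); s=snapshot('wrist')
    for d in finder.masks_of(s,t):
        p=cloud(s,d['pixels'],st)
        l=R.from_quat(st['eef_rot']).inv().apply(p-np.array(st['tool_pos']))
        l=l[(l[:,2]<hi)&(l[:,2]>lo)&(abs(l[:,0])<.1)&(abs(l[:,1])<.06)]
        if len(l)<50: continue
        zt=np.percentile(l[:,2],30); q=l[abs(l[:,2]-zt)<.004]
        ce,ra=cv2.minEnclosingCircle((q[:,:2]*1000).astype(np.float32)); rr=cv2.minAreaRect((q[:,:2]*1000).astype(np.float32))
        print(t,round(d['p'],2),len(q),'tool-z top',zt.round(4),'x range',np.percentile(q[:,0],[1,99]).round(4),'y range',np.percentile(q[:,1],[1,99]).round(4),'circ',np.round(ce,1),round(ra,1),'rect',np.round(rr[0],1),np.round(rr[1],1),round(rr[2],1))
if __name__=='__main__':
    held(sys.argv[1]); go(*map(float,sys.argv[2:6]))
E
python3 held.py tin_b_center .452 .335 .2 9
python3 - <<'E'
from h import *
st=monitor.get_state(); s=snapshot('wrist'); g=s['frame'].min(2)
m=np.zeros(g.shape,bool); m[15:205,85:222]=1
d=finder.masks_of(s,'tin_tray')[0]['pixels']
h=cloud(s,np.ones_like(d),st)
# corners of the tin tray outline, from white threshold
w=((g>150)&cv2.dilate(d.astype(np.uint8),np.ones((9,9))).astype(bool))
p=cloud(s,w,st); p=p[p[:,2]>.007]; 
rr=cv2.minAreaRect((p[:,:2]*1000).astype(np.float32)); print('walls',len(p),np.round(rr[0],1),np.round(rr[1],1),rr[2])
E
```

```text
tin_b_center 0.7 9933 tool-z top 0.0531 x range [-0.014   0.0321] y range [-0.0299  0.0307] circ [0.3 0.2] 33.0 rect [9.1 0.4] [48.2 63.8] 0.1
t 8.6 pos [0.4252 0.1621 0.2737] open 6.35 turn [ 0.    -0.    -0.158] | before turn [  2.66 -17.29   7.37] | after turn [  5.35 -16.66   7.37]
walls 2193 [493.  342.4] [191.4  97.6] 9.021807670593262
```

>>> carry_out(motion=[0,0,0,0,0,-0.157,1.3,-4.2,1.8,0,0,0,1.4,-4.2,1.9,0,0,0,1.4,-4.2,1.9,0,0,0,1.4,-4.1,1.8,0,0,0,0,0,0,0,0,0,0,0,0,0,0,0])

```text
clock: 9.57
tool_pos: [0.4535, 0.3347, 0.1995]
eef_rot: [0.997, 0.078, -0.0, 0.001]
contact_force: [0.1, 0.5, -1.0]
opening: 0.72
```

Run:
```python
from h import *
from trays import fit
st=monitor.get_state(); s=snapshot('wrist'); save('w4.png',s['frame'],1)
for d in finder.masks_of(s,'tin_tray')[:1]:
    p=cloud(s,d['pixels'],st); p=p[(p[:,2]>.007)&(p[:,2]<.02)]; print(d['p'],d['extent'],fit(p,None), cv2.minAreaRect((p[:,:2]*1000).astype(np.float32)))
go(.453,.3355,.077,9)
```

```text
0.96 [255.8, 33.4, 370.0, 210.6] (array([ 0.3, -0.1]), array([0., 0.]), 0.0, array([nan, nan])) ((510.51458740234375, 345.13934326171875), (156.0656280517578, 97.37620544433594), 9.501766204833984)
t 9.68 pos [0.4539 0.334  0.2001] open 6.33 turn [ 0.001 -0.    -0.003] | before turn [-0.07 -0.18 12.31] | after turn [-0.07 -0.17 12.31]trays.py:7: RuntimeWarning: Mean of empty slice.
  return np.round(np.array(rr[0])/1000+o,4),np.round(rr[1],1),round(rr[2],1), np.round(np.array([v.mean(),u.mean()])/1000+o,4)
  ret = ret.dtype.type(ret / rcount)
```

View pics/w4.png

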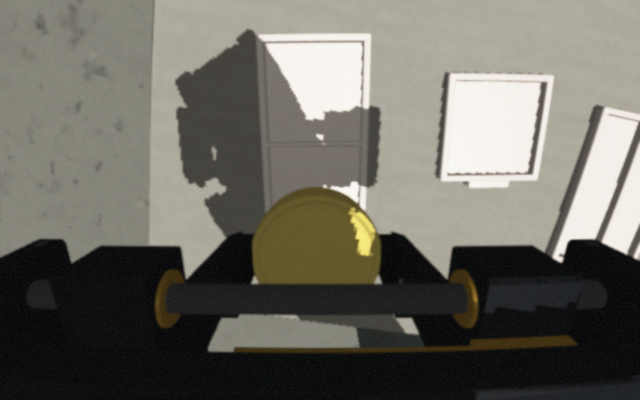

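The tool is lined up with the tray (near bay below the tin, far edge at row 35). I'll lower it.

>>> carry_out(motion=[0,-0.2,3,0,0,0,0,0,3,0,0,0,0,0,3,0,0,0,0,0,2,0,0,0,0,0,0.8,0,0,0,0,0,0,0,0,0,0,0,0,0,0,0])

```text
clock: 10.55
tool_pos: [0.4538, 0.3379, 0.0826]
eef_rot: [0.997, 0.078, 0.001, -0.0]
contact_force: [0.1, -1.0, -0.3]
opening: 0.722
```

>>> carry_out(motion=[0,0,0.2,0,0,0,0,0,0,0,0,0,0,0,0,0,0,0])

```text
clock: 10.92
tool_pos: [0.4534, 0.3377, 0.0799]
eef_rot: [0.997, 0.078, 0.0, -0.0]
contact_force: [0.2, -0.8, -1.0]
opening: 0.725
```

```bash
python3 -c "
from h import *
go(.4535,.3364,.0768,9); print(monitor.get_state()['contact_force'])"
```

```text
t 10.93 pos [0.4534 0.3377 0.0799] open 6.38 turn [-0.    -0.    -0.001] | before turn [-0.01  0.13  0.31] | after turn [-0.01  0.13  0.31]
[ 0.22987037 -0.80284184 -0.97175066]
```

>>> carry_out(motion=[0,0.1,0.3,0,0,0,0,0,0,0,0,0,0,0,0,0,0,0])

```text
clock: 11.3
tool_pos: [0.4536, 0.3367, 0.0767]
eef_rot: [0.997, 0.078, 0.0, -0.0]
contact_force: [0.2, 0.7, 0.6]
opening: 0.72
```

>>> carry_out(motion=[0,0,0,0,0,0,0,0,0,0,0,0,0,0,0,0,0,0,0,0,0,0,0,0], hand=8.2)

```text
clock: 11.8
tool_pos: [0.4535, 0.3366, 0.0767]
eef_rot: [0.997, 0.078, -0.0, 0.0]
contact_force: [-0.2, 0.6, -0.3]
opening: 0.931
```

>>> carry_out(motion=[0,0,-2,0,0,0,0,0,-4,0,0,0,0,0,-6,0,0,0,0,0,-4,0,0,0,0,0,0,0,0,0], hand=8.8)

```text
clock: 12.42
tool_pos: [0.455, 0.3376, 0.2412]
eef_rot: [0.997, 0.078, 0.003, -0.002]
contact_force: [0.7, 0.3, -0.0]
opening: 1.003
```

```bash
python3 -c "
from h import *
go(.616,-.1105,.2,0)"
```

```text
t 12.43 pos [0.455  0.3376 0.2412] open 8.83 turn [-0.005 -0.007  0.155] | before turn [ 8.94 46.78  3.99] | after turn [16.1  44.81  4.12]
```

>>> carry_out(motion=[0,0,0,0,0,0.157,2,4,0,0,0,0,2,5.8,0,0,0,0,2,5.8,0,0,0,0,2,5.8,0,0,0,0,2,5.8,0.5,0,0,0,2,5.8,0.5,0,0,0,2,5.8,1,0,0,0])

```text
clock: 13.42
tool_pos: [0.5931, -0.0534, 0.2165]
eef_rot: [1.0, -0.001, -0.0, -0.0]
contact_force: [1.2, 0.2, 0.5]
opening: 1.003
```

>>> carry_out(motion=[2,5,1,0,0,0,0,1,1,0,0,0,0,0,0,0,0,0,0,0,0,0,0,0])

```text
clock: 13.92
tool_pos: [0.6127, -0.1089, 0.1968]
eef_rot: [1.0, 0.001, -0.0, -0.001]
contact_force: [0.3, -0.0, 0.1]
opening: 0.997
```

Run:
```python
from h import *
st=monitor.get_state(); s=snapshot('wrist')
for d in finder.masks_of(s,'tin_a_center'):
    p=cloud(s,d['pixels'],st); q=p[p[:,2]>.015]; 
    if len(q)==0: continue
    ce,ra=cv2.minEnclosingCircle((q[:,:2]*1000).astype(np.float32))
    print(round(d['p'],2),d['extent'],'z',np.median(p[:,2]).round(4),'circ',np.round(ce,1),round(ra,1))
go(.6155,-.1105,.0745,0)
```

```text
0.79 [281.2, 153.8, 359.6, 225.9] z 0.0202 circ [ 614.7 -112.8] 33.2
0.28 [123.9, 227.3, 243.5, 353.0] z 0.0029 circ [628.7 -68.8] 21.1
t 14.03 pos [ 0.613  -0.1091  0.1972] open 8.76 turn [-0.001 -0.     0.002] | before turn [ 0.24  0.15 12.27] | after turn [ 0.25  0.14 12.27]
```

>>> carry_out(motion=[0.2,0.2,3,0,0,0,0,0,3,0,0,0,0,0,3,0,0,0,0,0,2,0,0,0,0,0,1.2,0,0,0,0,0,0,0,0,0,0,0,0,0,0,0,0,0,0,0,0,0])

```text
clock: 15.02
tool_pos: [0.6156, -0.1137, 0.0757]
eef_rot: [1.0, -0.001, 0.001, 0.0]
contact_force: [0.3, 0.6, 0.4]
opening: 0.999
```

```bash
python3 -c "
from h import *
go(.6152,-.1115,.0745,0)"
```

```text
t 15.03 pos [ 0.6156 -0.1137  0.0757] open 8.81 turn [ 0.    -0.002 -0.001] | before turn [-0.04 -0.22  0.12] | after turn [-0.04 -0.22  0.12]
```

>>> carry_out(motion=[0,-0.1,0.1,0,0,0,0,0,0,0,0,0,0,0,0,0,0,0,0,0,0,0,0,0,0,0,0,0,0,0,0,0,0,0,0,0,0,0,0,0,0,0], hand=5.5)

```text
clock: 15.9
tool_pos: [0.615, -0.1126, 0.0738]
eef_rot: [1.0, -0.001, 0.0, 0.0]
contact_force: [-0.3, -0.2, 2.1]
opening: 0.726
```

>>> carry_out(motion=[0,0,-1,0,0,0,0,0,-2,0,0,0,0,0,-3,0,0,0,0,0,-3,0,0,0,0,0,-3,0,0,0,0,0,0,0,0,0])

```text
clock: 16.65
tool_pos: [0.6166, -0.113, 0.1973]
eef_rot: [1.0, -0.001, 0.003, 0.001]
contact_force: [-0.0, 0.5, -1.5]
opening: 0.727
```

```bash
python3 held.py tin_b_center .5405 .3503 .18 9
```

```text
t 16.75 pos [ 0.6148 -0.1126  0.1942] open 6.35 turn [ 0.    -0.    -0.158] | before turn [ -7.48 -46.28   1.41] | after turn [ -0.09 -46.88   1.42]
```

>>> carry_out(motion=[0,0,0,0,0,-0.157,0,-4,0,0,0,0,0,-6,0,0,0,0,0,-6,0,0,0,0,0,-6,0,0,0,0,0,-6,0,0,0,0,0,-6,0,0,0,0,0,-6,0,0,0,0])

```text
clock: 17.75
tool_pos: [0.5517, 0.2841, 0.1923]
eef_rot: [0.997, 0.078, -0.001, 0.001]
contact_force: [1.1, 0.6, -0.2]
opening: 0.721
```

>>> carry_out(motion=[0,-5,0,0,0,0,0,-1.9,1,0,0,0,0,0,0,0,0,0,0,0,0,0,0,0,0,0,0,0,0,0])

```text
clock: 18.38
tool_pos: [0.5433, 0.348, 0.1838]
eef_rot: [0.997, 0.076, 0.0, 0.001]
contact_force: [-0.2, 0.5, 0.1]
opening: 0.72
```

```bash
python3 held.py tin_b_center .5405 .3503 .0768 9; python3 -c "
from h import *
save('w5.png',snapshot('wrist')['frame'])"
```

```text
t 18.48 pos [0.543  0.3491 0.184 ] open 6.37 turn [ 0.001 -0.    -0.004] | before turn [-0.23 -0.17 10.72] | after turn [-0.23 -0.16 10.72]
```

View pics/w5.png

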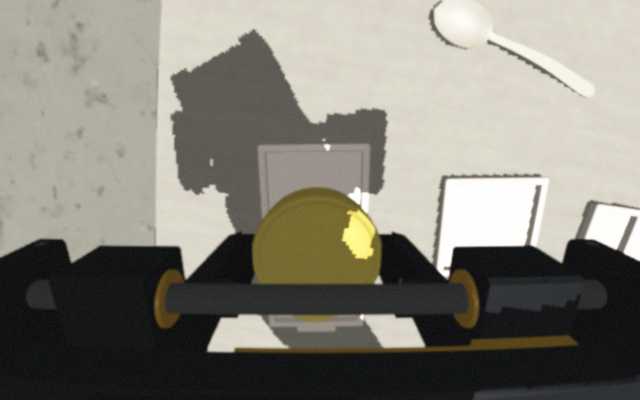

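The tin is held and centred at (318,240), over the far bay whose walls are at columns 260–370. I'll lower and release.

>>> carry_out(motion=[-0.2,-0.1,3,0,0,0,0,0,3,0,0,0,0,0,2.5,0,0,0,0,0,1.4,0,0,0,0,0,0.6,0,0,0,0,0,0,0,0,0,0,0,0,0,0,0,0,0,0,0,0,0])

```text
clock: 19.52
tool_pos: [0.5404, 0.3517, 0.0795]
eef_rot: [0.997, 0.078, 0.001, -0.0]
contact_force: [0.2, -0.0, -1.1]
opening: 0.722
```

```bash
python3 -c "
from h import *
go(.5405,.3503,.0768,9)"
```

```text
t 19.52 pos [0.5404 0.3517 0.0795] open 6.36 turn [-0.001 -0.001 -0.001] | before turn [-0.01  0.14  0.27] | after turn [-0.01  0.14  0.27]
```

>>> carry_out(motion=[0,0.1,0.3,0,0,0,0,0,0,0,0,0,0,0,0,0,0,0])

```text
clock: 19.9
tool_pos: [0.5406, 0.351, 0.0767]
eef_rot: [0.997, 0.078, 0.001, -0.001]
contact_force: [-1.6, -0.0, 4.6]
opening: 0.721
```

>>> carry_out(motion=[0,0,0,0,0,0,0,0,0,0,0,0,0,0,0,0,0,0,0,0,0,0,0,0], hand=8.2)

```text
clock: 20.4
tool_pos: [0.5402, 0.3502, 0.0756]
eef_rot: [0.997, 0.078, -0.0, 0.0]
contact_force: [1.0, -0.9, -0.1]
opening: 0.932
```

>>> carry_out(motion=[0,0,-2,0,0,0,0,0,-4,0,0,0,0,0,-6,0,0,0,0,0,-4,0,0,0,0,0,0,0,0,0], hand=6)

```text
clock: 21.02
tool_pos: [0.542, 0.3517, 0.2409]
eef_rot: [0.997, 0.078, 0.004, -0.002]
contact_force: [0.3, 0.1, 0.4]
opening: 0.682
```

```bash
python3 -c "
from h import *
go(.42,-.12,.22,6.6)"
```

```text
t 21.02 pos [0.542  0.3517 0.2409] open 6.01 turn [-0.004 -0.008  0.041] | before turn [-19.39  44.72   1.74] | after turn [-17.55  45.46   2.09]
```

>>> carry_out(motion=[-1.5,4,0,0,0,0.042,-2.2,5.7,0,0,0,0,-2.2,5.7,0,0,0,0,-2.2,5.7,0,0,0,0,-2.2,5.7,0,0,0,0,-2.2,5.7,0.5,0,0,0,-2.2,5.7,0.5,0,0,0,-2.2,5.2,0.5,0,0,0])

```text
clock: 22.02
tool_pos: [0.4224, -0.1022, 0.2205]
eef_rot: [0.998, 0.057, -0.0, 0.0]
contact_force: [-0.1, -0.7, 0.1]
opening: 0.682
```

>>> carry_out(motion=[-0.6,2,0.5,0,0,0,0,0,0,0,0,0,0,0,0,0,0,0])

```text
clock: 22.4
tool_pos: [0.42, -0.1196, 0.2158]
eef_rot: [0.998, 0.058, 0.0, -0.0]
contact_force: [-0.3, -0.5, 0.7]
opening: 0.681
```

```bash
cat > br.py <<'E'
from h import *
import sys
st=monitor.get_state(); s=snapshot('wrist'); save(sys.argv[1],s['frame'])
for d in finder.masks_of(s,'brush_a_center'):
    p=cloud(s,d['pixels'],st); q=p[(p[:,2]>.03)&(p[:,2]<.045)]
    if len(q)<30: continue
    rr=cv2.minAreaRect((q[:,:2]*1000).astype(np.float32)); print(round(d['p'],2),d['extent'],np.median(q[:,2]).round(4),np.round(rr[0],1),np.round(rr[1],1),round(rr[2],1))
go(*map(float,sys.argv[2:]))
E
python3 br.py w6.png .426 -.12 .078 6.6
```

```text
0.86 [467.8, 0.0, 542.0, 71.5] 0.0351 [ 575.9 -263.2] [26.2 65.4] 71.7
t 22.5 pos [ 0.4202 -0.1193  0.2158] open 5.98 turn [-0.001 -0.001  0.002] | before turn [ 0.56  0.15 13.78] | after turn [ 0.57  0.14 13.78]
```

View pics/w6.png

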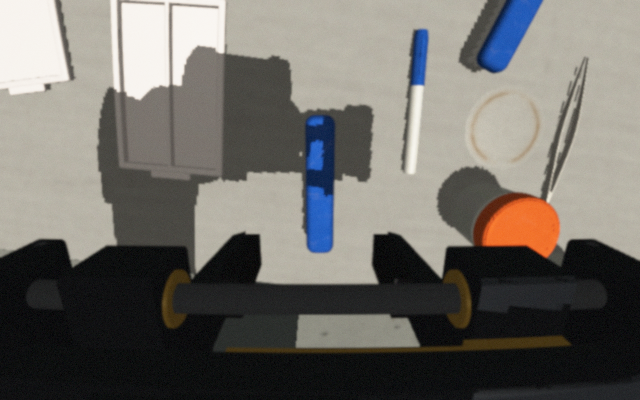

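The brush at (320,183) is aligned and centred between the fingers, with the jar at (516,225) well clear. I'll descend and grip.

>>> carry_out(motion=[0.5,0.1,3,0,0,0,0,0,3,0,0,0,0,0,3,0,0,0,0,0,3,0,0,0,0,0,1.7,0,0,0,0,0,0,0,0,0,0,0,0,0,0,0,0,0,0,0,0,0])

```text
clock: 23.5
tool_pos: [0.4309, -0.1231, 0.0908]
eef_rot: [0.998, 0.057, -0.005, -0.001]
contact_force: [-0.6, 0.1, 0.5]
opening: 0.678
```

>>> carry_out(motion=[0,0,0.1,0,0,0,0,0,0,0,0,0,0,0,0,0,0,0,0,0,0,0,0,0,0,0,0,0,0,0,0,0,0,0,0,0,0,0,0,0,0,0], hand=1.5)

```text
clock: 24.38
tool_pos: [0.4307, -0.1233, 0.0894]
eef_rot: [0.998, 0.057, -0.006, -0.002]
contact_force: [-0.1, 1.0, 4.2]
opening: 0.295
```

>>> carry_out(motion=[0,0,-1,0,0,0,0,0,-2,0,0,0,0,0,-3,0,0,0,0,0,-3,0,0,0,0,0,-2,0,0,0,0,0,0,0,0,0,0,0,0,0,0,0])

```text
clock: 25.25
tool_pos: [0.4315, -0.1238, 0.1988]
eef_rot: [0.998, 0.057, -0.006, -0.002]
contact_force: [0.0, 0.4, -0.4]
opening: 0.294
```

```bash
python3 held.py brush_a_center .497 .0045 .19 1.5
python3 - <<'E'
from h import *
from trays import fit
st=monitor.get_state(); s=snapshot('wrist'); save('w7.png',s['frame'])
d=finder.masks_of(s,'brush_tray')[0]; p=cloud(s,d['pixels'],st); q=p[(p[:,2]>-.006)&(p[:,2]<.02)]; print(d['p'],d['extent'],fit(q,None))
E
```

```text
t 25.35 pos [ 0.4314 -0.1236  0.1985] open 2.6 turn [-0.003  0.013  0.088] | before turn [  7.98 -11.97   0.79] | after turn [  6.89 -12.63   0.85]
0.85 [93.6, 4.8, 216.4, 193.3] (array([0.4941, 0.0303]), array([166.4, 110.5]), 1.4, array([0.4955, 0.0286]))
```

View pics/w7.png

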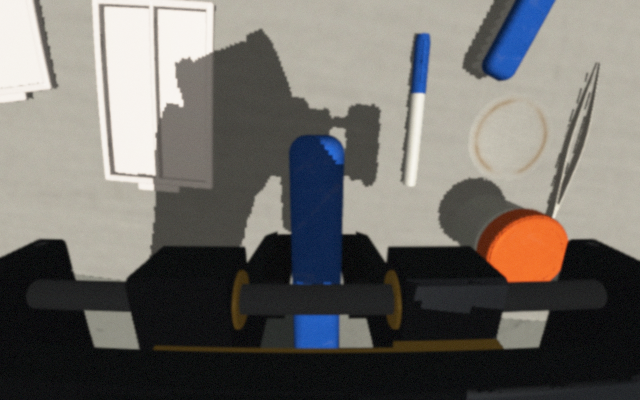

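Run:
```python
from h import *
st=monitor.get_state(); s=snapshot('wrist'); f=s['frame'].astype(int)
m=(f[...,2]>f[...,0]+25)
p=cloud(s,m,st); l=R.from_quat(st['eef_rot']).inv().apply(p-np.array(st['tool_pos']))
l=l[(l[:,2]>.03)&(l[:,2]<.075)&(abs(l[:,1])<.06)&(abs(l[:,0])<.12)]
zt=np.median(l[:,2]); print(len(l),'top tool z',zt.round(4),'x',np.percentile(l[:,0],[1,99]).round(4),'y',np.percentile(l[:,1],[2,98]).round(4))
far=l[l[:,0]>.04]; near=l[l[:,0]<.02]; print('y mid far/near',[np.mean(np.percentile(a[:,1],[5,95])).round(4) if len(a) else None for a in(far,near)],'z far/near',[np.median(a[:,2]).round(4) if len(a) else None for a in(far,near)])
```

```text
9016 top tool z 0.054 x [-0.0553  0.0587] y [-0.0117  0.0123]
y mid far/near [np.float64(0.0005), np.float64(0.0003)] z far/near [np.float64(0.0537), np.float64(0.0542)]
```

The brush is held, with its centre about 5 mm behind the tool axis. The gripper reached only z=0.089 there, so the grip on the brush is the upper 11 mm. I'll go over the left narrow bay.

```bash
python3 -c "
from h import *
go(.502,.0533,.18,1.4)"
```

```text
t 25.5 pos [ 0.4316 -0.1234  0.1986] open 2.61 turn [-0.004  0.013  0.09 ] | before turn [  9.03 -16.74   1.82] | after turn [  7.47 -17.49   1.86]
```

>>> carry_out(motion=[0,0,0,0,0.013,0.09,1.5,-3.5,0,0,0,0,1.5,-3.5,0,0,0,0,1.5,-3.5,0.5,0,0,0,1.5,-3.5,0.5,0,0,0,1.5,-3.5,0.5,0,0,0,0,0,0,0,0,0,0,0,0,0,0,0])

```text
clock: 26.5
tool_pos: [0.5021, 0.0525, 0.1845]
eef_rot: [1.0, 0.012, -0.0, -0.001]
contact_force: [-0.7, -1.2, 0.4]
opening: 0.291
```

Run:
```python
from h import *
st=monitor.get_state(); s=snapshot('wrist'); save('w8.png',s['frame'])
print(np.round(st['eef_rot'],4))
d=finder.masks_of(s,'brush_tray')[0]; p=cloud(s,d['pixels'],st); q=p[(p[:,2]>.006)&(p[:,2]<.02)]
rr=cv2.minAreaRect((q[:,:2]*1000).astype(np.float32)); print(d['p'],d['extent'],np.round(rr[0],1),np.round(rr[1],1),round(rr[2],1))
f=q[(q[:,0]>.51)&(q[:,0]<.56)]; h,e=np.histogram(f[:,1],np.arange(-.04,.1,.002)); print([(round(float(a),3),int(b)) for a,b in zip(e,h) if b>0]); print('xmax',np.percentile(q[:,0],99))
go(.502,.0533,.093,1.4)
```

```text
[ 9.999e-01  1.200e-02 -1.000e-04 -1.000e-03]
0.97 [282.7, 111.0, 409.2, 281.7] [496.2  28.5] [161.9 104.9] 1.1
[(-0.024, 35), (-0.022, 121), (-0.02, 131), (-0.018, 168), (-0.016, 12), (0.026, 51), (0.028, 82), (0.03, 35), (0.074, 19), (0.076, 106), (0.078, 137), (0.08, 103)]
xmax 0.5770592751715625
t 26.6 pos [0.5021 0.0517 0.1847] open 2.57 turn [-0.002 -0.    -0.002] | before turn [-0.01 -0.14  9.17] | after turn [-0.01 -0.16  9.17]
```

View pics/w8.png

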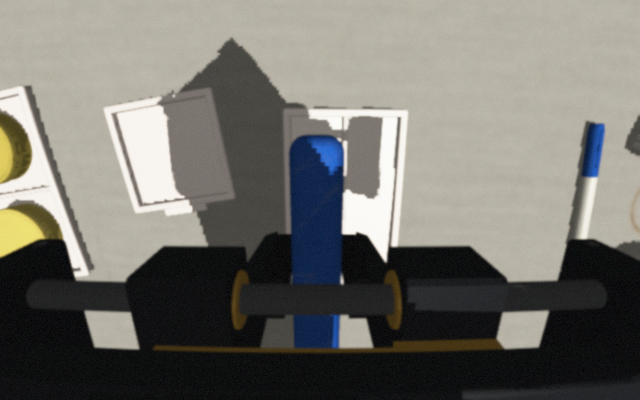

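The brush at (317,240) hangs over the left bay. The wall crests put the bay centre at y≈0.0525. I'll lower it.

>>> carry_out(motion=[0.2,0,3,0,0,0,0,0,3,0,0,0,0,0,1.8,0,0,0,0,0,0.8,0,0,0,0,0,0.2,0,0,0,0,0,0,0,0,0,0,0,0,0,0,0,0,0,0,0,0,0])

```text
clock: 27.6
tool_pos: [0.5051, 0.0535, 0.0974]
eef_rot: [1.0, 0.012, 0.001, -0.002]
contact_force: [0.0, 0.0, -0.4]
opening: 0.293
```

```bash
python3 -c "
from h import *
go(.504,.0525,.0925,1.2)"
```

```text
t 27.6 pos [0.5051 0.0535 0.0974] open 2.58 turn [-0.004 -0.002  0.003] | before turn [-0.12  0.1   0.49] | after turn [-0.11  0.1   0.49]
```

>>> carry_out(motion=[0,0.1,0.3,0,0,0,0,0,0.15,0,0,0,0,0,0,0,0,0,0,0,0,0,0,0])

```text
clock: 28.1
tool_pos: [0.505, 0.0525, 0.0925]
eef_rot: [1.0, 0.012, 0.001, -0.002]
contact_force: [1.0, 0.1, 0.8]
opening: 0.294
```

```bash
python3 -c "
from h import *
go(.504,.0525,.0925,1.2)"
```

```text
t 28.1 pos [0.505  0.0525 0.0925] open 2.59 turn [-0.003 -0.002  0.003] | before turn [-0.1 -0.  -0. ] | after turn [-0.1 -0.  -0. ]
```

>>> carry_out(motion=[0,0,0,0,0,0,0,0,0,0,0,0,0,0,0,0,0,0,0,0,0,0,0,0], hand=4.5)

```text
clock: 28.6
tool_pos: [0.5048, 0.0526, 0.0924]
eef_rot: [1.0, 0.012, 0.001, -0.002]
contact_force: [-0.3, 0.2, 0.1]
opening: 0.513
```

>>> carry_out(motion=[0,0,-2,0,0,0,0,0,-4,0,0,0,0,0,-5,0,0,0,0,0,-2,0,0,0,0,0,0,0,0,0], hand=6)

```text
clock: 29.22
tool_pos: [0.5054, 0.0521, 0.2237]
eef_rot: [1.0, 0.012, 0.002, -0.002]
contact_force: [-0.3, -0.2, -0.9]
opening: 0.684
```

```bash
python3 -c "
from h import *
go(.604,-.271,.2,-18.6)"
```

```text
t 29.23 pos [0.5054 0.0521 0.2237] open 6.02 turn [-0.005 -0.004  0.348] | before turn [ 9.09 32.54  2.29] | after turn [19.65 27.48  2.37]
```

>>> carry_out(motion=[1.5,4.5,0,0,0,0,1.6,5.8,0,0,0,0,1.6,5.8,0,0,0,0,1.6,5.8,0.5,0,0,0,1.6,5.8,0.9,0,0,0,1.2,4.8,0.9,0,0,0,0,0,0,0,0,0.174,0,0,0,0,0,0.174])

```text
clock: 30.22
tool_pos: [0.6024, -0.2711, 0.1957]
eef_rot: [0.986, -0.165, -0.001, -0.002]
contact_force: [-0.2, 0.6, 0.1]
opening: 0.683
```

>>> carry_out(motion=[0,0,0,0,0,0,0,0,0,0,0,0])

```text
clock: 30.48
tool_pos: [0.6031, -0.2701, 0.1975]
eef_rot: [0.987, -0.16, -0.0, -0.002]
contact_force: [0.0, 0.1, 0.3]
opening: 0.684
```

```bash
python3 br.py w9.png .608 -.271 .078 -18.6
```

```text
0.55 [304.9, 111.6, 334.3, 260.9] 0.0352 [ 607.4 -274.4] [ 26.  128.3] 71.4
t 30.57 pos [ 0.6033 -0.2703  0.198 ] open 6.01 turn [-0.004  0.     0.003] | before turn [ 0.47 -0.04 12.  ] | after turn [ 0.47 -0.08 12.  ]
```

View pics/w9.png

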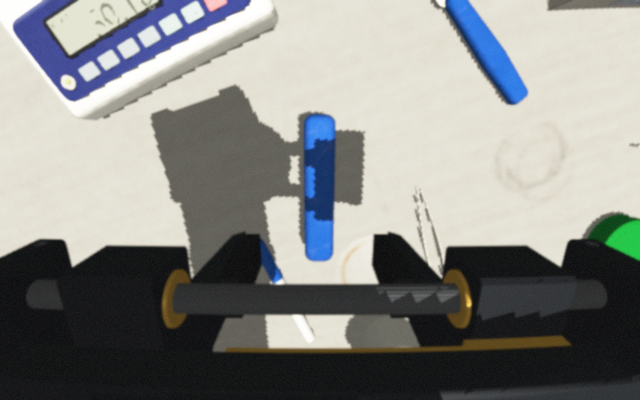

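The brush at (319,187) is aligned and centred, and there are no obstacles under the fingers. I'll grip it.

>>> carry_out(motion=[0.4,0.1,3,0,0,0,0,0,3,0,0,0,0,0,3,0,0,0,0,0,2,0,0,0,0,0,1,0,0,0,0,0,0,0,0,0,0,0,0,0,0,0,0,0,0,0,0,0])

```text
clock: 31.58
tool_pos: [0.6077, -0.2726, 0.0795]
eef_rot: [0.987, -0.161, 0.001, -0.002]
contact_force: [-0.4, 0.3, -1.0]
opening: 0.679
```

>>> carry_out(motion=[0,0,0,0,0,0,0,0,0,0,0,0,0,0,0,0,0,0,0,0,0,0,0,0,0,0,0,0,0,0,0,0,0,0,0,0,0,0,0,0,0,0], hand=1.5)

```text
clock: 32.45
tool_pos: [0.6071, -0.2724, 0.0785]
eef_rot: [0.987, -0.161, 0.0, -0.002]
contact_force: [-0.6, -1.1, 0.9]
opening: 0.296
```

>>> carry_out(motion=[0,0,-1,0,0,0,0,0,-2,0,0,0,0,0,-3,0,0,0,0,0,-3,0,0,0,0,0,-2,0,0,0,0,0,0,0,0,0,0,0,0,0,0,0])

```text
clock: 33.33
tool_pos: [0.6063, -0.2726, 0.1877]
eef_rot: [0.987, -0.161, -0.0, -0.002]
contact_force: [1.0, -0.3, -1.5]
opening: 0.293
```

```bash
cat > hb.py <<'E'
from h import *
import sys
st=monitor.get_state(); s=snapshot('wrist'); f=s['frame'].astype(int)
m=(f[...,2]>f[...,0]+25)
p=cloud(s,m,st); l=R.from_quat(st['eef_rot']).inv().apply(p-np.array(st['tool_pos']))
l=l[(l[:,2]>.03)&(l[:,2]<.075)&(abs(l[:,1])<.06)&(abs(l[:,0])<.12)]
zt=np.median(l[:,2]); print(len(l),'top tool z',zt.round(4),'x',np.percentile(l[:,0],[1,99]).round(4),'y',np.percentile(l[:,1],[2,98]).round(4))
go(*map(float,sys.argv[1:]))
E
python3 hb.py .504 .0045 .19 1.2
```

```text
10572 top tool z 0.0433 x [-0.0445  0.0641] y [-0.0115  0.0128]
t 33.38 pos [ 0.6062 -0.2726  0.1873] open 2.62 turn [-0.004  0.001 -0.345] | before turn [-18.51 -23.01  -0.15] | after turn [ -9.64 -27.91  -0.27]
```

>>> carry_out(motion=[0,0,0,0,0,-0.172,0,0,0,0,0,-0.172,-1.2,-3.4,0,0,0,0,-1.9,-5.4,0,0,0,0,-1.9,-5.4,0,0,0,0,-1.9,-5.4,0,0,0,0,-1.9,-5.4,0,0,0,0,-1.3,-2.9,0,0,0,0])

```text
clock: 34.38
tool_pos: [0.4989, 0.0076, 0.1886]
eef_rot: [1.0, 0.012, -0.0, -0.003]
contact_force: [-0.4, -0.2, -1.3]
opening: 0.293
```

>>> carry_out(motion=[0,0,0,0,0,0,0,0,0,0,0,0,0,0,0,0,0,0])

```text
clock: 34.75
tool_pos: [0.5008, 0.0026, 0.1889]
eef_rot: [1.0, 0.009, 0.001, -0.001]
contact_force: [0.3, 0.0, -0.1]
opening: 0.293
```

```bash
python3 hb.py .499 .0045 .0823 1.2
python3 - <<'E'
from h import *
st=monitor.get_state(); s=snapshot('wrist'); save('w10.png',s['frame'])
d=finder.masks_of(s,'brush_tray')[0]; p=cloud(s,d['pixels'],st); q=p[(p[:,2]>.006)&(p[:,2]<.02)]
f=q[(q[:,0]>.51)&(q[:,0]<.56)]; h,e=np.histogram(f[:,1],np.arange(-.04,.1,.002)); print([(round(float(a),3),int(b)) for a,b in zip(e,h) if b>0])
E
```

```text
10467 top tool z 0.0432 x [-0.0447  0.0639] y [-0.0116  0.0125]
t 34.8 pos [0.5008 0.0028 0.189 ] open 2.59 turn [-0.003 -0.002 -0.004] | before turn [-0.2  -0.15 10.67] | after turn [-0.18 -0.18 10.67]
[(-0.024, 14), (-0.022, 19), (-0.02, 7), (-0.018, 1), (0.026, 7), (0.028, 76), (0.03, 55), (0.074, 94), (0.076, 140), (0.078, 133), (0.08, 91), (0.082, 2)]
```

View pics/w10.png

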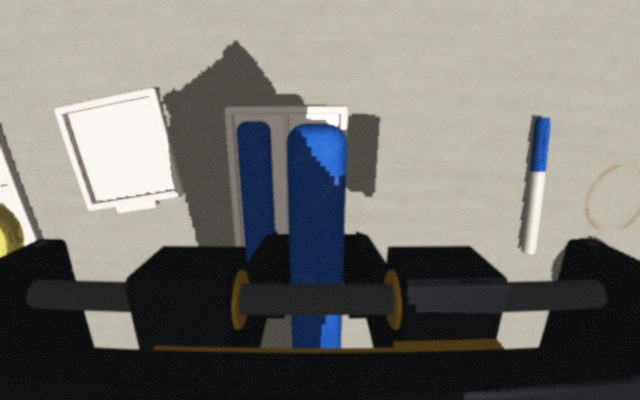

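The first brush sits in the left bay at (255,190), and the second hangs over the right bay. I'll lower it and open only slightly, because of the neighbouring brush.

>>> carry_out(motion=[-0.2,-0.1,3,0,0,0,0,0,3,0,0,0,0,0,2.4,0,0,0,0,0,1.2,0,0,0,0,0,0.6,0,0,0,0,0,0,0,0,0,0,0,0,0,0,0,0,0,0,0,0,0])

```text
clock: 35.9
tool_pos: [0.4989, 0.0055, 0.0879]
eef_rot: [1.0, 0.01, 0.001, -0.002]
contact_force: [0.5, 1.0, -1.3]
opening: 0.293
```

```bash
python3 -c "
from h import *
go(.499,.0037,.082,1.2)"
```

```text
t 35.9 pos [0.4989 0.0055 0.0879] open 2.58 turn [-0.004 -0.003 -0.001] | before turn [0.01 0.18 0.58] | after turn [0.01 0.18 0.59]
```

>>> carry_out(motion=[0,0.15,0.3,0,0,0,0,0,0.15,0,0,0,0,0,0,0,0,0,0,0,0,0,0,0])

```text
clock: 36.4
tool_pos: [0.4986, 0.0041, 0.0827]
eef_rot: [1.0, 0.01, 0.001, -0.002]
contact_force: [-0.3, -0.3, 0.1]
opening: 0.292
```

```bash
python3 -c "
from h import *
go(.499,.0037,.082,1.2)"
```

```text
t 36.4 pos [0.4986 0.0041 0.0827] open 2.57 turn [-0.003 -0.002 -0.001] | before turn [0.04 0.04 0.07] | after turn [0.04 0.04 0.07]
```

>>> carry_out(motion=[0,0,0.05,0,0,0,0,0,0,0,0,0,0,0,0,0,0,0])

```text
clock: 36.78
tool_pos: [0.4986, 0.0041, 0.0823]
eef_rot: [1.0, 0.01, 0.001, -0.002]
contact_force: [-0.0, -0.1, -0.4]
opening: 0.289
```

>>> carry_out(motion=[0,0,0,0,0,0,0,0,0,0,0,0,0,0,0,0,0,0,0,0,0,0,0,0], hand=3.1)

```text
clock: 37.28
tool_pos: [0.4986, 0.004, 0.0823]
eef_rot: [1.0, 0.01, 0.001, -0.002]
contact_force: [-0.2, 0.2, -0.3]
opening: 0.352
```

>>> carry_out(motion=[0,0,-1,0,0,0,0,0,-2,0,0,0,0,0,-4,0,0,0,0,0,-6,0,0,0,0,0,-4,0,0,0,0,0,0,0,0,0])

```text
clock: 38.02
tool_pos: [0.4997, 0.0035, 0.2556]
eef_rot: [1.0, 0.01, 0.004, -0.002]
contact_force: [-0.6, -0.4, -0.4]
opening: 0.356
```

```bash
python3 -c "
from h import *
go(.41,-.29,.25,0)"
```

```text
t 38.02 pos [0.4997 0.0035 0.2556] open 3.13 turn [-0.004 -0.008  0.019] | before turn [-9.53 29.17  0.37] | after turn [-8.97 29.35  0.56]
```

>>> carry_out(motion=[-1.5,4.5,0,0,0,0.02,-1.8,5.8,0,0,0,0,-1.8,5.8,0,0,0,0,-1.8,5.8,0,0,0,0,-1.6,5.5,1,0,0,0,0,2,1,0,0,0,0,0,0,0,0,0,0,0,0,0,0,0], hand=8.8)

```text
clock: 39.02
tool_pos: [0.4152, -0.2884, 0.2311]
eef_rot: [1.0, 0.002, 0.001, -0.003]
contact_force: [-0.6, -0.3, 0.0]
opening: 0.998
```

Run:
```python
from h import *
st=monitor.get_state(); s=snapshot('wrist'); save('w11.png',s['frame'])
for d in finder.masks_of(s,'jar_center'):
    p=cloud(s,d['pixels'],st); q=p[p[:,2]>.065]
    if len(q)<30: continue
    ce,ra=cv2.minEnclosingCircle((q[:,:2]*1000).astype(np.float32)); print(round(d['p'],2),d['extent'],np.median(q[:,2]).round(4),np.round(ce,1),round(ra,1))
go(.4148,-.2905,.111,0)
```

```text
0.8 [282.8, 152.0, 367.2, 241.2] 0.0738 [ 413.1 -293.6] 34.4
t 39.12 pos [ 0.4153 -0.2886  0.2315] open 8.78 turn [-0.004 -0.002  0.004] | before turn [-0.08  0.24 12.05] | after turn [-0.05  0.19 12.05]
```

View pics/w11.png

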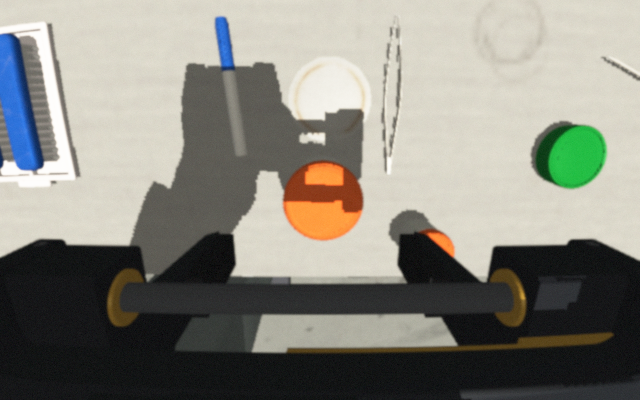

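The larger jar's lid at (323,200) is between the fingers; the small decoy at (435,240) is clear. I'll descend to the lid.

>>> carry_out(motion=[-0.1,0.3,3,0,0,0,0,0,3,0,0,0,0,0,3,0,0,0,0,0,2,0,0,0,0,0,0.8,0,0,0,0,0,0,0,0,0,0,0,0,0,0,0,0,0,0,0,0,0])

```text
clock: 40.12
tool_pos: [0.4138, -0.2935, 0.1139]
eef_rot: [1.0, -0.0, 0.001, -0.001]
contact_force: [-0.3, 0.6, 0.2]
opening: 0.999
```

```bash
python3 -c "
from h import *
go(.414,-.292,.111,0)"
```

```text
t 40.12 pos [ 0.4138 -0.2935  0.1139] open 8.8 turn [-0.003 -0.003 -0.   ] | before turn [ 0.02 -0.15  0.29] | after turn [ 0.02 -0.15  0.29]
```

>>> carry_out(motion=[0,-0.1,0.2,0,0,0,0,0,0,0,0,0,0,0,0,0,0,0,0,0,0,0,0,0,0,0,0,0,0,0,0,0,0,0,0,0,0,0,0,0,0,0], hand=5.8, grip_force=25)

```text
clock: 41.0
tool_pos: [0.4134, -0.2924, 0.1112]
eef_rot: [1.0, -0.0, 0.001, -0.002]
contact_force: [-0.8, -1.2, 1.9]
opening: 0.778
```

>>> carry_out(motion=[0,0,-0.5,0,0,0,0,0,-1,0,0,0,0,0,-2,0,0,0,0,0,-3,0,0,0,0,0,-2.5,0,0,0,0,0,0,0,0,0,0,0,0,0,0,0])

```text
clock: 41.88
tool_pos: [0.4128, -0.2926, 0.2007]
eef_rot: [1.0, -0.0, 0.0, -0.002]
contact_force: [-0.8, -0.2, -1.5]
opening: 0.775
```

Run:
```python
from held import *
held('jar_center',lo=.0,hi=.06)
go(.537,.182,.2,0)
```

```text
jar_center 0.69 11488 tool-z top 0.0371 x range [-0.0306  0.0323] y range [-0.0309  0.0315] circ [-0.3  0.2] 34.4 rect [0.7 1. ] [65.6 67.3] 63.5
t 41.98 pos [ 0.4127 -0.2924  0.2002] open 6.81 turn [-0.004  0.     0.   ] | before turn [ 12.43 -47.44   0.22] | after turn [ 1.243e+01 -4.744e+01  2.000e-02]
```

>>> carry_out(motion=[0.5,-2,0,0,0,0,1,-4,0,0,0,0,1.5,-5.5,0,0,0,0,1.5,-5.5,0,0,0,0,1.5,-5.5,0,0,0,0,1.5,-5.5,0,0,0,0,1.5,-5.5,0,0,0,0,1.2,-5.5,0,0,0,0])

```text
clock: 42.98
tool_pos: [0.5154, 0.0993, 0.2016]
eef_rot: [1.0, 0.0, 0.0, -0.001]
contact_force: [0.9, -0.4, -1.4]
opening: 0.773
```

>>> carry_out(motion=[1,-4,0,0,0,0,0.7,-3,0,0,0,0,0.5,-1.4,0,0,0,0,0,0,0,0,0,0,0,0,0,0,0,0])

```text
clock: 43.6
tool_pos: [0.537, 0.1791, 0.2024]
eef_rot: [1.0, -0.001, 0.0, -0.0]
contact_force: [0.7, -0.4, -2.7]
opening: 0.778
```

Run:
```python
from held import *
held('jar_center',lo=.0,hi=.06)
st=monitor.get_state(); s=snapshot('wrist'); save('w12.png',s['frame'])
d=finder.masks_of(s,'jar_tray')[0]; p=cloud(s,d['pixels'],st); q=p[(p[:,2]>.006)&(p[:,2]<.02)]
rr=cv2.minAreaRect((q[:,:2]*1000).astype(np.float32)); print(d['p'],d['extent'],np.round(rr[0],1),np.round(rr[1],1),round(rr[2],1))
go(.5365,.1825,.1145,0)
```

```text
jar_center 0.83 11563 tool-z top 0.0371 x range [-0.0309  0.0324] y range [-0.0311  0.0317] circ [-0.2  0.3] 34.4 rect [0.2 1.3] [66.  68.5] 65.8
0.97 [254.9, 132.8, 368.8, 211.7] [547.8 183.1] [73.6 97. ] 9.6
t 43.8 pos [0.5373 0.18   0.2029] open 6.79 turn [-0.002 -0.001 -0.002] | before turn [-0.09 -0.23  8.84] | after turn [-0.08 -0.25  8.84]
```

View pics/w12.png

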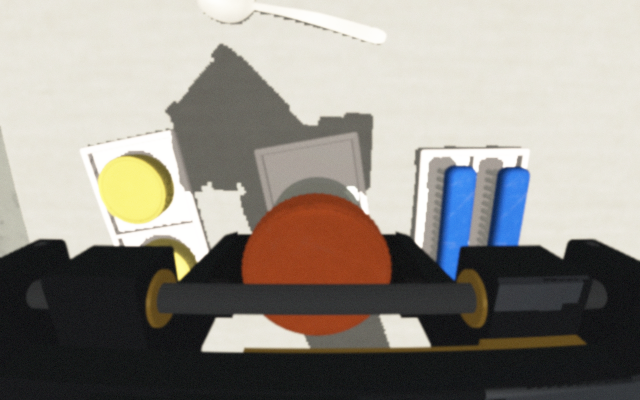

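The tray sits under the jar, and its fit gives the centre (0.537, 0.182). The tins and brushes are seen in their bays. I'll lower the jar.

>>> carry_out(motion=[0,-0.1,2.5,0,0,0,0,0,2.5,0,0,0,0,0,1.8,0,0,0,0,0,1,0,0,0,0,0,0.5,0,0,0,0,0,0,0,0,0,0,0,0,0,0,0,0,0,0,0,0,0])

```text
clock: 44.8
tool_pos: [0.5378, 0.1827, 0.1204]
eef_rot: [1.0, -0.0, 0.001, -0.002]
contact_force: [0.4, 0.7, -1.8]
opening: 0.771
```

```bash
python3 -c "
from h import *
go(.537,.182,.1142,0)"
```

```text
t 44.8 pos [0.5378 0.1827 0.1204] open 6.79 turn [-0.004 -0.002 -0.   ] | before turn [-0.08  0.07  0.62] | after turn [-0.08  0.07  0.62]
```

>>> carry_out(motion=[-0.1,0.1,0.3,0,0,0,0,0,0.2,0,0,0,0,0,0,0,0,0,0,0,0,0,0,0])

```text
clock: 45.3
tool_pos: [0.5365, 0.1817, 0.1149]
eef_rot: [1.0, 0.0, 0.001, -0.002]
contact_force: [-0.2, -0.7, -1.1]
opening: 0.774
```

```bash
python3 -c "
from h import *
go(.537,.182,.1142,0); print(monitor.get_state()['contact_force'])"
```

```text
t 45.3 pos [0.5365 0.1817 0.1149] open 6.82 turn [-0.003 -0.001  0.   ] | before turn [ 0.05 -0.03  0.07] | after turn [ 0.05 -0.03  0.07]
[-0.19326584 -0.72202473 -1.14931595]
```

>>> carry_out(motion=[0,0,0.1,0,0,0,0,0,0,0,0,0,0,0,0,0,0,0])

```text
clock: 45.68
tool_pos: [0.5366, 0.1817, 0.1142]
eef_rot: [1.0, -0.0, 0.001, -0.002]
contact_force: [-0.9, -0.4, 2.4]
opening: 0.773
```

>>> carry_out(motion=[0,0,0,0,0,0,0,0,0,0,0,0,0,0,0,0,0,0,0,0,0,0,0,0], hand=8.8)

```text
clock: 46.18
tool_pos: [0.5365, 0.1817, 0.1139]
eef_rot: [1.0, -0.0, 0.001, -0.002]
contact_force: [-0.1, 0.6, -0.5]
opening: 1.0
```

>>> carry_out(motion=[0,0,-1,0,0,0,0,0,-2,0,0,0,0,0,-4,0,0,0,0,0,-6,0,0,0,-3,0,-5,0,0,0,-5,0,-1,0,0,0,-3,0,0,0,0,0,0,0,0,0,0,0])

```text
clock: 47.18
tool_pos: [0.4243, 0.1809, 0.3047]
eef_rot: [1.0, 0.001, 0.001, -0.001]
contact_force: [1.1, 0.4, 0.7]
opening: 1.0
```

Run:
```python
from h import *
st=monitor.get_state(); s=snapshot('wrist'); save('w13.png',s['frame'])
print(st['clock'],st['tool_pos'])
for t,z0,z1 in [('tin_a_center',.015,.035),('jar_center',.068,.09),('brush_a_center',.03,.05)]:
  for d in finder.masks_of(s,t):
    p=cloud(s,d['pixels'],st); q=p[(p[:,2]>z0)&(p[:,2]<z1)]
    if len(q)<60: continue
    P=(q[:,:2]*1000).astype(np.float32); ce,ra=cv2.minEnclosingCircle(P); rr=cv2.minAreaRect(P)
    n=np.linalg.svd(q-q.mean(0),full_matrices=False)[2][2]
    print(t,round(d['p'],2),'ztop',np.median(q[:,2]).round(4),'circ',np.round(ce,1),round(ra,1),'rect',np.round(rr[0],1),np.round(rr[1],1),round(rr[2],1),'tilt',np.arccos(min(1,abs(n[2]))).round(3))
```

```text
47.175 [0.42428471 0.18087451 0.3047389 ]
tin_a_center 0.93 ztop 0.023 circ [540.2 350.2] 33.8 rect [540.3 349.5] [65.6 64.8] 66.1 tilt 0.016
jar_center 0.73 ztop 0.0767 circ [535.7 180.9] 34.4 rect [536.5 181.4] [66.8 67. ] 0.9 tilt 0.003
brush_a_center 0.72 ztop 0.0382 circ [498.    6.4] 64.5 rect [498.2   4.5] [128.2  26.7] 0.7 tilt 0.13
```

View pics/w13.png

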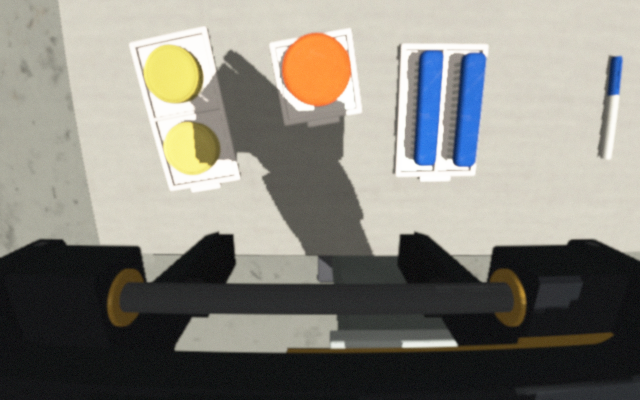

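The final view shows the tins at (172,73) and (191,148), the jar at (316,69), and the brushes at (428,108) and (470,108), all inside their bays. The 0.13 rad brush tilt looks like edge pixels, so I'll check it with eroded masks before handing in.

Run:
```python
from h import *
st=monitor.get_state(); s=snapshot('wrist'); f=s['frame'].astype(int)
blue=f[...,2]>f[...,0]+40; yel=(f[...,0]>f[...,2]+40)&(f[...,1]>f[...,2]+40)
for nm,m,z0,c in [('brush',blue,.025,(35,190,390,500)),('tin',yel,.012,(20,195,125,250))]:
    b=np.zeros_like(m); b[c[0]:c[1],c[2]:c[3]]=1
    n,L,S,_=cv2.connectedComponentsWithStats(cv2.erode((m&b).astype(np.uint8),np.ones((5,5))))
    for i in range(1,n):
        if S[i,4]<150: continue
        q=cloud(s,L==i,st); q=q[q[:,2]>z0]; rr=cv2.minAreaRect((q[:,:2]*1000).astype(np.float32))
        a=np.linalg.lstsq(np.c_[q[:,:2],np.ones(len(q))],q[:,2],rcond=None)[0]
        print(nm,S[i,:4],'z',np.median(q[:,2]).round(4),np.round(rr[0],1),np.round(rr[1],1),'slope',a[:2].round(3))
```

```text
brush [417  56  25 111] z 0.0383 [499.6  54. ] [121.6  21.2] slope [ 0.    -0.044]
brush [456  58  29 110] z 0.0384 [498.8   5.8] [121.7  22.6] slope [ 0.    -0.065]
tin [146  51  55  55] z 0.023 [539.9 348.5] [62.3 59.2] slope [-0.003 -0.005]
tin [166 128  51  49] z 0.023 [454.3 334.8] [59.5 60.1] slope [ 0.005 -0.005]
```

```bash
python3 -c "
from h import *
print(workorder.finish_job())"
```

```text
the job is handed in; nothing more can be done
None
```

All five things are in their bays, released and standing on the bay floors, and I handed the job in at about 47 s. The hand-in reported no verdict, so what follows is from my own last wrist-camera checks.

| Thing | Position found (m) | Bay centre I estimated (m) | Top height measured, nominal |
|---|---|---|---|
| Tin, near bay | (0.454, 0.335) | (0.4535, 0.336) | 23 mm, 25 mm |
| Tin, far bay | (0.540, 0.349) | (0.5405, 0.350) | 23 mm, 25 mm |
| Jar | (0.536, 0.181) | (0.537, 0.182) | 77 mm, 78 mm |
| Brush, left bay | (0.500, 0.054) | (0.499, 0.0525) | 38 mm, 39 mm |
| Brush, right bay | (0.499, 0.006) | (0.499, 0.0045) | 38 mm, 39 mm |

- **Positions:** everything is within about 2 mm of its bay centre. The gripper is open and clear, about 0.3 m above the bench.
- **Brush tilt disagreed:** a first fit gave 0.13 rad for one brush, over the 0.12 limit. With the edge pixels removed, the slope along both brushes was 0. Across their 26 mm width it was still 0.04 and 0.065 rad. I took that as an edge effect from viewing them off to one side, and did not check it further.
- **First brush reach:** the arm stopped about 1 cm above the planned grip height there. It gripped only the upper 11 mm of the brush, which held.
- **Camera difference:** the wrist camera read about 2 mm more to the right than the top camera, so I used values between the two.

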